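Put the herb mill's grind selector in gear and set the dial to the long mark

ROBOT

A 6-joint arm with a two-finger parallel gripper is mounted at the origin on the work surface. World frame = base frame: x ahead of the robot, y to its left, z up, the work surface at z = 0. Lengths are in m, angles in rad, forces in N, time in s.
With the tool pointing down it reaches from about 0.325 to 0.9 m from the base axis. Payload 3.5 kg.
Tool frame: the origin (TCP) lies midway between the tips of the shut fingers; the grasp point (between the pads) lies 19 mm behind it; z points along the fingers, y is the line along which they close (so a half turn about z gives the same grasp; the last joint's range is limited). The gripper opens to 85 mm and grips with 20 to 120 N. Pads are 22 mm wide; open, the fingers measure 114 mm over their backs; the gripper's body (76 mm by 85 mm) begins 54 mm behind the grasp point. The pads swing forward as they close: fully open they stand 13 mm farther back than shut.
Start: joints at [1.012, 0.276, -0.026, 1.268, 0, 1.467], TCP at [0.275, 0.561, 0.231] pointing down, gripper open.
Joint ranges: [-3.12, 3.12], [-0.85, 1.88], [-1.08, 1.24], [-1.95, 2.15], [-1.57, 1.53], [-3.14, 3.14]. Speed limits (rad/s): [2.57, 2.57, 3.14, 3.14, 3.14, 3.14].

INTERFACE

Orientations are given as a 3x3 rotation matrix whose columns are the frame's x, y, z axes.
In Python, from rig import sensors, cams, workorder gives the robot as it stands.
- The arm moves only by the tool send_rows, never from a script. Its argument "moves" is one flat list of numbers, 5 for each row, row after row: the finger opening in cm, from 0 to 8.54, then the shift along the tool's x, y, z in cm, then the turn about the tool's z in degrees. In form: [gripper, dx, dy, dz, twist, gripper, dx, dy, dz, twist, ...]. A call has 1 to 8 rows; each row shifts and turns the commanded pose from where the row before left it, along the tool's axes as they then stand; what a row does not reach is not made up. A row lasts 1/10 s, in which the tool goes at most 50 mm and 8.59 degrees, less where a joint would pass 70% of its speed; a pose out of reach is approached as far as the arm can. A call with a gripper value outside its range is refused whole. The fingers move at their own pace and stop on an object; "squeeze" is the grip in N (left out, the last holds). Time passes only in rows, so rows that do not move let the fingers close. It gives the time, the measured TCP pose, the force, the opening and the grip force at its end, in the units of the state.
- sensors.read_state(): the state, without advancing time (a new reading comes with each control period).
- cams.camera(name): name is "scene" or "top" or "wrist"; returns a dict with "img" (400x640x3 uint8, red, green, blue), "depth" (400x640 float32, m along the optical axis (not along the pixel's ray), 0 where there is no reading), "K" (3x3 intrinsics, pixels), "D" ([k1, k2, p1, p2, k3] as OpenCV has them; the pictures are not rectified), "rvec" (rotation vector, rad) and "tvec" (3), from world to camera coordinates, as OpenCV has them. Camera axes: x right, y down, z forward; pixel columns grow to the right and rows downward; lengths in m; the calibration is good to about 2 mm. A picture is of the moment at which its call begins.
- workorder.hand_in(): hands the job in; it is judged then, once.
The state is a dict: "time": time; "q": joint angles; "dq": joint speeds; "effort": joint torques, N m; "tcp_pos": TCP position; "eef_rot": TCP orientation; "contact_force": force on the tool from outside, world axes, zero at the start; "ft_torque": the same for the moment, N m; "opening": opening from 0.0 (shut) to 1.0 (fully open); "gripper_force": force on a finger pad.
Only numpy, scipy, OpenCV 4.12 (cv2) and the standard library are available. Lean on these libraries where they do the work, as an engineer would, in place of code of your own. Each camera call takes 0.05 s, during which the arm holds its last target. There are 200 camera calls.

TASK

Set the herb mill's grind: ease the black selector knob on top of the white gear case down while rocking it round a little until its hidden teeth drop into mesh and it is fully home, and only then, in gear, turn it to bring the dial's pointer in line with the long raised mark on the case. Until the knob is home keep only light pressure on the teeth, about 8 N and never over 20 N, and stop turning as soon as they catch: half-meshed teeth must not drag the dial round. Leave the knob down in gear, let go of it, and leave everything else on the table where it is.

Things in the scene. Friction and masses are not known exactly. Their poses are not given: they have to be found in the camera images.
- gearbox: white-painted gear case of the herb mill, fixed, 160 x 150 mm, flat top 150 mm above the table. Origin at table height straight below the knob's vertical axis; its x axis points from that axis to the long mark, z up. A steel feed hopper 108 mm across and 200 mm high stands beside it, centred 155 mm from the knob's axis on the +y side
- selector: black knob on the case: round skirt 67 mm across with a grip bar on top, 60 mm long (its x axis, steel inlay towards +x), 24 mm wide (y), 36 mm high; bar 188 to 224 mm above the table when up. Origin on its axis, 224 mm below the bar's top. Turns freely out of mesh. 4 hidden teeth on its underside fit the dial's ring in 8 places round the turn, 3 degrees play either way
- knob_grip (a point): point on the knob's axis inside the grip bar, 13 mm below the bar's top and 23 mm above the top of the skirt; goes down with the knob
- press (a joint): how far the knob is pushed down, m: 0 up (start), 0.020 fully home in mesh. It stays where it is left and needs about 3 N to slide. Teeth that are not in line butt somewhere between 0.003 and 0.013 (differs from mill to mill and cannot be seen); the toothed ring below gives on a stiff spring, about 9 N per mm
- dial (a joint): angle of the dial, rad, counter-clockwise from above; 0: pointer in line with the long mark; starts 0.55 to 1.1 (so turn clockwise); limits -1.6, 1.6; stays where left. Its ring of 8 teeth (pitch 45 degrees) is hidden in the case, at an angle to the pointer that differs from mill to mill. The knob in mesh turns it one to one against about 0.15 N m
- pointer_tip (a point): outer end of the pointer, an 8 mm wide dark steel tongue on the aluminium dial ring (104 mm across, 159 mm above the table) round the knob; 61 mm from the axis
- long_mark (a point): inner edge of the long mark, a dark raised rib 14 mm long, 6 mm wide, 6 mm high on the case top, pointing at the knob's axis, 63 mm from it at the edge away from the robot; the other marks are small round pips
- tall_jar: amber glass jar with a steel cap, 90 mm across, 170 mm tall, loose; origin under its centre; not part of the job
- small_jar: amber glass jar with a steel cap, 66 mm across, 100 mm tall, loose; origin under its centre; not part of the job
- wide_jar: clear glass jar with a white cap, 100 mm across, 140 mm tall, loose; origin under its centre; not part of the job
- bowl: steel bowl, 120 mm across, 50 mm tall, loose; origin under its centre; not part of the job
- mortar: grey stone mortar, 120 mm across, 70 mm tall, loose; origin under its centre; not part of the job
- spoon: wooden-handled spoon, 170 mm long, lying on the table; origin in its middle; not part of the job
- pouch: flat brown pouch 100 x 130 x 18 mm lying on the table; origin under its centre; not part of the job

How it is judged:
On the way, in this order (a step that is already met when the one before it is completed fails the run):
1. the knob is down with its teeth in mesh (pushed in at least 18 mm) (value of joint press above 0.018 m), for 0.2 s.
2. the pointer is in line with the long mark with the knob still in mesh (value of joint press above 0.017 m and value of joint dial between -0.09 and 0.09 rad), for 0.2 s.
At the end, for the whole second after the job is handed in: the knob is at least 17 mm down (of 20) in mesh, the dial within 0.09 rad (5 degrees) of the long mark, and the knob at rest (all of step 2 and angular speed of selector below 0.05 rad/s); the robot touches nothing.
It fails at once if the teeth are pressed together with more than 20 N before they are in mesh (knob less than 16 mm down) (contact force between selector and gearbox above 20 N and value of joint press below 0.016 m).
It fails at once if the dial is dragged round more than about 0.2 rad (pointer tip moved 12 mm) before the knob is home (less than 16 mm down) (distance of pointer_tip from where it was at the start of the episode above 0.012 m and value of joint press below 0.016 m).
It fails at once if a jar, the bowl, the mortar, the spoon or the pouch is shifted more than 30 mm or knocked over (distance of any of tall_jar, small_jar, wide_jar, bowl, mortar, spoon, pouch from where it was at the start of the episode above 0.03 m or angle between any of tall_jar, small_jar, wide_jar, bowl, mortar's own z axis and vertical above 0.5 rad).
It also fails if it takes over 51 s, if anything falls off the work surface, if the arm or the gripper's body presses on something with over 40 N, if the wrist force passes 120 N, or if a joint passes its speed limit or range.

## Working session

There is one attempt and no reset: what is moved stays moved. The work goes in short steps, Python scripts to look and compute and a tool call to move; the robot and the scene stay as the last step left them, time stands still between calls to the robot, and variables do not carry over. Pictures are saved under pics/ and viewed, at most 10 in all, crops included, and the job is handed in when it is done.

Besides the shell and the picture viewer there is one more tool, called after "Call:" as name(argument=value, ...) on one line, values as JSON. send_rows: Moves the arm, as the interface text tells. Its arguments: {"type":"object","properties":{"moves":{"type":"array"},"squeeze":{"type":"number"}},"required":["moves"]}

```bash
mkdir -p pics; ls; python3 - <<'E'
from rig import sensors,cams
import cv2,numpy as np
s=sensors.read_state(); print({k:np.round(v,3).tolist() for k,v in s.items()})
ims=[]
for n in("scene","top","wrist"):
    c=cams.camera(n); np.savez(f"pics/{n}0.npz",**c); 
    R=cv2.Rodrigues(c["rvec"])[0]; print(n,(-R.T@c["tvec"].ravel()).round(3),R[2].round(2),c["K"][0,0],c["D"])
    ims.append(c["img"])
a=ims[1];b=np.hstack([cv2.resize(ims[0],(400,250)),cv2.resize(ims[2],(400,250))])
cv2.imwrite("pics/a.png",cv2.cvtColor(np.vstack([cv2.resize(a,(560,350)) if 0 else np.pad(cv2.resize(a,(560,350)),((0,0),(0,240),(0,0))),b]),cv2.COLOR_RGB2BGR))
E
```

```text
pics
{'time': 0.0, 'q': [1.012, 0.277, -0.028, 1.268, 0.0, 1.467], 'dq': [-0.0, -0.001, 0.001, -0.0, -0.001, -0.002], 'effort': [0.0, -44.55, 29.521, 0.016, 0.0, 0.0], 'tcp_pos': [0.275, 0.561, 0.23], 'eef_rot': [[-0.898, 0.44, -0.001], [0.44, 0.898, -0.002], [0.0, -0.002, -1.0]], 'contact_force': [-0.754, -0.154, -0.228], 'ft_torque': [0.039, 0.002, 0.022], 'gripper_force': 0.0, 'opening': 0.999}
scene [1.172 0.47  0.793] [-0.61 -0.48 -0.63] 408.06026310314394 [-0.05073845  0.          0.          0.          0.        ]
top [ 0.324 -0.003  1.369] [ 0.2   0.01 -0.98] 388.3749840110672 [-0.0088024  0.         0.         0.         0.       ]
wrist [0.203 0.597 0.373] [ 0.28 -0.14 -0.95] 346.82193250628734 [-0.0376035  0.         0.         0.         0.       ]
```

View pics/a.png

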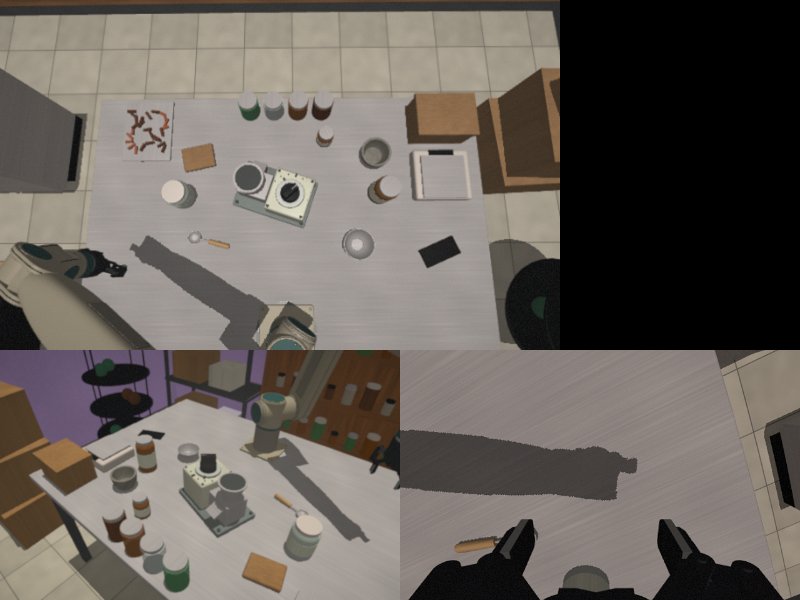

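The top view (scaled 560/640) shows the case's knob at about (290,192), which is full-size (331,219), with the hopper on its left at (250,178). I'll zoom in on both views.

```bash
cat > h.py <<'E'
import cv2,numpy as np
def ray(c,uv):
    R=cv2.Rodrigues(c["rvec"])[0]; p=cv2.undistortPoints(np.float64(uv).reshape(-1,1,2),c["K"],c["D"]).reshape(-1,2)
    return -R.T@np.ravel(c["tvec"]), np.c_[p,np.ones(len(p))]@R
def onz(c,uv,z):
    o,d=ray(c,uv); return o+d*((z-o[2])/d[:,2])[:,None]
def cloud(c):
    v,u=np.mgrid[0:400,0:640]; o,d=ray(c,np.stack([u,v],-1).reshape(-1,2))
    return (o+d*c["depth"].reshape(-1,1)).reshape(400,640,3)
E
python3 - <<'E'
from h import *
t=dict(np.load("pics/top0.npz"));s=dict(np.load("pics/scene0.npz"))
A=cv2.resize(t["img"][175:265,260:380],(800,600),interpolation=cv2.INTER_CUBIC)[:,:]
A=cv2.resize(A,(400,300)); B=cv2.resize(s["img"][140:280,270:430],(400,300),interpolation=cv2.INTER_CUBIC)
cv2.imwrite("pics/b.png",cv2.cvtColor(cv2.resize(np.hstack([A,B]),(800,300)),cv2.COLOR_RGB2BGR))
P=cloud(t); print(P[219,331],P[205,285])
g=t["img"].max(2); 
for uv in [(331,219),(313,219),(285,205)]: print(uv,t["img"][uv[1],uv[0]],onz(t,[uv],0.2))
E
```

```text
[ 0.50317253 -0.01545923  0.22353132] [0.55007517 0.12459305 0.20485568]
(331, 219) [50 47 46] [[ 0.50685699 -0.01571509  0.2       ]]
(313, 219) [213 208 186] [[0.50713425 0.03908264 0.2       ]]
(285, 205) [76 79 76] [[0.55101889 0.12512525 0.2       ]]
```

View pics/b.png

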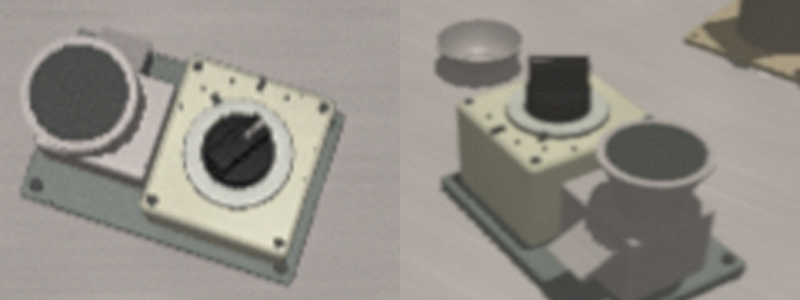

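The left crop (top view) shows the knob centre at about (331.5,220) full-size. The long mark is at about (338.5,200), the pointer at about (324.5,204) (counter-clockwise of the mark), and the bar's inlay points up and to the right. The hopper is on the upper left. Next I'll measure these from depth in two views.

```bash
python3 - <<'E'
from h import *
for n in("top","scene"):
    c=dict(np.load(f"pics/{n}0.npz"));P=cloud(c);im=c["img"]
    near=np.hypot(P[...,0]-.503,P[...,1]+.015)<.09
    m=near&(P[...,2]>.213)&(P[...,2]<.235)&(im.max(2)<130)
    q=P[m]; r=cv2.minAreaRect(np.float32(q[:,:2]*1000)); print(n,"bar",len(q),q[:,2].mean(),np.round(r[0],1),np.round(r[1],1),r[2])
    # dial ring/edge: case top
    m=near&(P[...,2]>.145)&(P[...,2]<.175)&(im.max(2)<110)
    k,l,st,ce=cv2.connectedComponentsWithStats(m.astype(np.uint8))
    for i in range(1,k):
        if st[i,4]>1: print(ce[i].round(1),st[i,4],onz(c,[ce[i]],.158)[0].round(4))
    m=(P[...,2]>.19)&(P[...,2]<.215)&(np.hypot(P[...,0]-.55,P[...,1]-.125)<.08)
    print("hopper",cv2.minEnclosingCircle(np.float32(P[m][:,:2])))
E
```

```text
top bar 158 0.22488507689763 [509.2 -15.8] [24.2 58.4] 40.604549407958984
[338.2 199.4] 5 [ 0.5764 -0.0396  0.158 ]
[324.5 204.5] 4 [0.5601 0.0041 0.158 ]
[320. 220.] 3 [0.5104 0.0185 0.158 ]
[329.8 228.4] 27 [ 0.4835 -0.0121  0.158 ]
[305.5 234.5] 4 [0.4648 0.064  0.158 ]
[343.3 247.3] 3 [ 0.4242 -0.0538  0.158 ]
hopper ((0.5597262978553772, 0.13107053935527802), 0.054370541125535965)
scene bar 206 0.2209097722511169 [513.4  -9.5] [27.  56.2] 39.013099670410156
[332.  192.8] 136 [ 0.5246 -0.0037  0.158 ]
[308.4 200.3] 10 [ 0.5846 -0.0307  0.158 ]
[326.5 203.1] 15 [0.5652 0.0102 0.158 ]
[339. 203.] 3 [0.5459 0.0338 0.158 ]
hopper ((0.5607424974441528, 0.1357547491788864), 0.055546339601278305)
```

The two views agree: axis at about (0.510,-0.015), bar top 0.221–0.225 (expected 0.224), and the bar's long axis at about -49°. The hopper is about 0.155 m from the axis at 71°, so the case yaw is about -19°. The dial is at about +0.7 rad. I'll move to a hover and take a wrist view there.

Call:
send_rows(moves=[8.5,-3.5,-3.1,-1.5,0,8.5,-3.5,-3.1,-1.5,0,8.5,-3.5,-3.1,-1.5,0,8.5,-3.5,-3.1,-1.5,0,8.5,-3.5,-3.1,-1.5,0,8.5,-3.5,-3.1,-1.5,0,8.5,-3.5,-3.1,-1,0,8.5,-3.5,-3.1,0,0], squeeze=60)

```text
time: 0.95
tcp_pos: [0.4185, 0.2138, 0.3331]
eef_rot: [[-0.898, 0.44, 0.003], [0.44, 0.898, 0.001], [-0.003, 0.003, -1.0]]
contact_force: [1.1, 0.5, -0.8]
opening: 0.994
gripper_force: 0.0
```

Call:
send_rows(moves=[8.5,-3.5,-3.1,0,0,8.5,-3.5,-3.1,0,0,8.5,-3.5,-3.1,0,0,8.5,-3.5,-3.1,0,0,8.5,-3.5,-3.1,0,0,8.5,-1,-1.1,0,0,8.5,0,0,0,8,8.5,0,0,0,8])

```text
time: 1.75
tcp_pos: [0.5101, -0.0157, 0.3308]
eef_rot: [[-0.737, 0.676, -0.001], [0.676, 0.737, 0.001], [0.001, -0.001, -1.0]]
contact_force: [-0.7, -0.0, -0.0]
opening: 0.994
gripper_force: 0.0
```

Call:
send_rows(moves=[8.5,0,0,0,7.3,8.5,0,0,0,0,8.5,0,0,0,0])

```text
time: 2.05
tcp_pos: [0.5101, -0.0148, 0.3311]
eef_rot: [[-0.653, 0.757, -0.001], [0.757, 0.653, 0.0], [0.001, -0.0, -1.0]]
contact_force: [0.0, 0.1, 0.2]
opening: 0.996
gripper_force: 0.0
```

```bash
python3 - <<'E'
from h import *
from rig import sensors,cams
s=sensors.read_state(); print({k:np.round(s[k],4).tolist() for k in("time","q","tcp_pos","eef_rot","contact_force","ft_torque")})
c=cams.camera("wrist"); np.savez("pics/w1.npz",**c)
cv2.imwrite("pics/w1.png",cv2.cvtColor(c["img"],cv2.COLOR_RGB2BGR))
E
```

```text
{'time': 2.05, 'q': [-0.1559, 0.0348, -0.103, 1.4336, 0.0002, 0.7034], 'tcp_pos': [0.5101, -0.0148, 0.3311], 'eef_rot': [[-0.653, 0.7574, -0.0005], [0.7574, 0.653, 0.0002], [0.0005, -0.0002, -1.0]], 'contact_force': [0.027, 0.1155, 0.1801], 'ft_torque': [0.0154, 0.0479, 0.0324]}
```

View pics/w1.png

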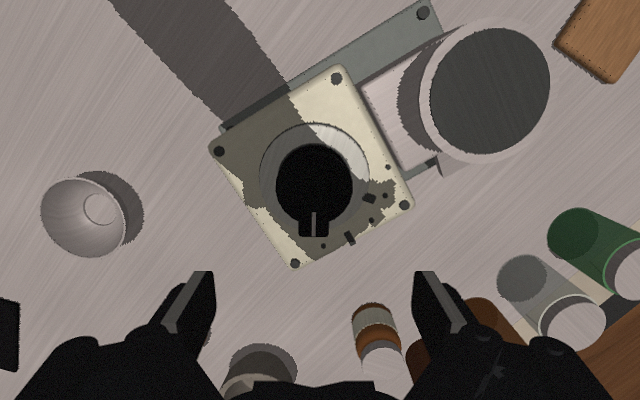

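The wrist view shows the knob skirt centre at about (314,185), the bar end with inlay at (313,225), the pointer at (369,198) and the long mark at (350,238). Now the measurements.

```bash
python3 - <<'E'
from h import *
c=dict(np.load("pics/w1.npz"));P=cloud(c);g=c["img"].max(2)
n=np.hypot(P[...,0]-.51,P[...,1]+.015)
for lo,hi in((.215,.235),(.18,.196),(.155,.164)):
    q=P[(n<.07)&(P[...,2]>lo)&(P[...,2]<hi)]
    r=cv2.minAreaRect(np.float32(q[:,:2]*1000)); print(lo,len(q),np.median(q[:,2]).round(4),np.round(r[0],1),np.round(r[1],1),r[2],np.round(cv2.minEnclosingCircle(np.float32(q[:,:2]*1000))[0],1))
m=(n>.045)&(n<.085)&(g<75)&(P[...,2]<.175)&(P[...,2]>.14)
k,l,st,ce=cv2.connectedComponentsWithStats(m.astype(np.uint8))
for i in range(1,k):
    if st[i,4]>15:
        p=P[l==i].mean(0); d=p[:2]-[.510,-.0145]; print(ce[i].round(1),st[i,4],p.round(4),np.hypot(*d).round(4),np.degrees(np.arctan2(d[1],d[0])).round(1))
E
```

```text
0.215 2349 0.2234 [511.4 -13. ] [23.6 60.1] 40.28924560546875 [511.6 -12.6]
0.18 2489 0.1875 [510.1 -11.8] [65.4 62.4] 41.026947021484375 [511.2 -13.3]
0.155 4257 0.1586 [515.7 -11.8] [112.5 102.5] 15.111666679382324 [519.4 -16.1]
[284.6 135.9] 153 [ 0.4648 -0.0006  0.1529] 0.0472 162.9
[368.6 197.6] 118 [0.5623 0.0076 0.1581] 0.0568 22.9
[384.6 195. ] 28 [0.5742 0.0189 0.1523] 0.0724 27.5
[371.1 219.7] 27 [ 0.5819 -0.0081  0.1522] 0.0722 5.1
[349.2 237.2] 100 [ 0.5773 -0.0356  0.1546] 0.0706 -17.4
[323.  245.5] 26 [ 0.5643 -0.0604  0.1521] 0.0711 -40.2
```

Call:
send_rows(moves=[8.5,0.05,0.15,3.5,0.4,8.5,0,0,3.5,0,8.5,0,0,3.0,0,8.5,0,0,2.5,0,8.5,0,0,1.3,0,8.5,0,0,0,0], squeeze=60)

```text
time: 2.7
tcp_pos: [0.5096, -0.0134, 0.1914]
eef_rot: [[-0.646, 0.763, -0.004], [0.763, 0.646, 0.001], [0.003, -0.003, -1.0]]
contact_force: [-0.4, 0.2, 0.4]
opening: 0.995
gripper_force: 0.0
```

Call:
send_rows(moves=[1.5,0,0,0,0,1.5,0,0,0,0,1.5,0,0,0,0,1.5,0,0,0,0,1.5,0,0,0,0,1.5,0,0,0,0,1.5,0,0,0,0])

```text
time: 3.4
tcp_pos: [0.5111, -0.0148, 0.1938]
eef_rot: [[-0.645, 0.764, -0.0], [0.764, 0.645, -0.002], [-0.002, -0.001, -1.0]]
contact_force: [-2.8, -3.8, 2.4]
opening: 0.267
gripper_force: 63.2
```

Grasped (opening 22.7 mm, matching the bar). I'll ease down in small steps.

Call:
send_rows(moves=[1.5,0,0,0.1,0,1.5,0,0,0.1,0,1.5,0,0,0.05,0,1.5,0,0,0,0,1.5,0,0,0,0])

```text
time: 3.9
tcp_pos: [0.5111, -0.0148, 0.1911]
eef_rot: [[-0.645, 0.764, -0.0], [0.764, 0.645, -0.002], [-0.001, -0.001, -1.0]]
contact_force: [-1.8, -3.9, 2.4]
opening: 0.269
gripper_force: 63.2
```

Call:
send_rows(moves=[1.5,0,0,0.05,0,1.5,0,0,0.05,0,1.5,0,0,0,0,1.5,0,0,0,0])

```text
time: 4.3
tcp_pos: [0.5111, -0.0148, 0.1901]
eef_rot: [[-0.645, 0.764, -0.0], [0.764, 0.645, -0.002], [-0.001, -0.001, -1.0]]
contact_force: [-2.4, -4.2, 3.3]
opening: 0.267
gripper_force: 63.2
```

Call:
send_rows(moves=[1.5,0,0,0.05,0,1.5,0,0,0.05,0,1.5,0,0,0,0])

```text
time: 4.6
tcp_pos: [0.511, -0.0148, 0.1891]
eef_rot: [[-0.645, 0.764, -0.0], [0.764, 0.645, -0.002], [-0.001, -0.002, -1.0]]
contact_force: [-3.1, -5.0, 2.8]
opening: 0.271
gripper_force: 63.2
```

Call:
send_rows(moves=[1.5,0,0,0.05,0,1.5,0,0,0,0,1.5,0,0,0,0])

```text
time: 4.9
tcp_pos: [0.5111, -0.0148, 0.1886]
eef_rot: [[-0.645, 0.764, -0.0], [0.764, 0.645, -0.002], [-0.001, -0.001, -1.0]]
contact_force: [-2.4, -3.8, 1.3]
opening: 0.269
gripper_force: 63.2
```

Call:
send_rows(moves=[1.5,0,0,0.05,0,1.5,0,0,0.05,0,1.5,0,0,0,0])

```text
time: 5.2
tcp_pos: [0.5111, -0.0148, 0.1876]
eef_rot: [[-0.645, 0.764, -0.0], [0.764, 0.645, -0.002], [-0.001, -0.001, -1.0]]
contact_force: [-3.0, -4.2, 2.3]
opening: 0.269
gripper_force: 63.2
```

```bash
python3 -c "
from rig import sensors;s=sensors.read_state();print(s['tcp_pos'],s['contact_force'],s['ft_torque'])"
```

```text
[ 0.51106588 -0.01475862  0.18760703] [-2.96462691 -4.23070192  2.30043883] [-0.71769883  0.32153704  0.05297365]
```

Call:
send_rows(moves=[1.5,0,0,0.05,0,1.5,0,0,0.05,0,1.5,0,0,0,0])

```text
time: 5.5
tcp_pos: [0.5111, -0.0148, 0.1866]
eef_rot: [[-0.645, 0.764, -0.0], [0.764, 0.645, -0.002], [-0.001, -0.001, -1.0]]
contact_force: [-3.2, -3.7, 3.0]
opening: 0.277
gripper_force: 63.2
```

Call:
send_rows(moves=[1.5,0,0,0.05,0,1.5,0,0,0,0,1.5,0,0,0,0])

```text
time: 5.8
tcp_pos: [0.511, -0.0148, 0.1861]
eef_rot: [[-0.645, 0.764, -0.0], [0.764, 0.645, -0.002], [-0.001, -0.001, -1.0]]
contact_force: [-2.7, -5.3, 3.6]
opening: 0.273
gripper_force: 63.2
```

Call:
send_rows(moves=[1.5,0,0,0.05,0,1.5,0,0,0.05,0,1.5,0,0,0,0])

```text
time: 6.1
tcp_pos: [0.511, -0.0147, 0.1851]
eef_rot: [[-0.645, 0.764, -0.0], [0.764, 0.645, -0.002], [-0.001, -0.001, -1.0]]
contact_force: [-2.6, -4.1, 3.0]
opening: 0.266
gripper_force: 63.2
```

Call:
send_rows(moves=[1.5,0,0,0.05,0,1.5,0,0,0,0,1.5,0,0,0,0])

```text
time: 6.4
tcp_pos: [0.5111, -0.0148, 0.1846]
eef_rot: [[-0.645, 0.764, -0.0], [0.764, 0.645, -0.002], [-0.001, -0.001, -1.0]]
contact_force: [-2.5, -4.5, 2.3]
opening: 0.273
gripper_force: 63.2
```

Call:
send_rows(moves=[1.5,0,0,0.05,0,1.5,0,0,0.05,0,1.5,0,0,0,0])

```text
time: 6.7
tcp_pos: [0.5111, -0.0148, 0.1836]
eef_rot: [[-0.645, 0.764, -0.0], [0.764, 0.645, -0.002], [-0.001, -0.001, -1.0]]
contact_force: [-3.3, -3.9, 2.5]
opening: 0.269
gripper_force: 63.2
```

Call:
send_rows(moves=[1.5,0,0,0.05,0,1.5,0,0,0,0,1.5,0,0,0,0])

```text
time: 7.0
tcp_pos: [0.5111, -0.0148, 0.1831]
eef_rot: [[-0.645, 0.764, -0.0], [0.764, 0.645, -0.002], [-0.001, -0.001, -1.0]]
contact_force: [-2.7, -5.2, 3.6]
opening: 0.273
gripper_force: 63.2
```

Call:
send_rows(moves=[1.5,0,0,0.05,0,1.5,0,0,0.05,0,1.5,0,0,0,0])

```text
time: 7.3
tcp_pos: [0.5111, -0.0148, 0.1825]
eef_rot: [[-0.645, 0.764, -0.0], [0.764, 0.645, -0.002], [-0.002, -0.001, -1.0]]
contact_force: [-3.9, -3.6, 5.0]
opening: 0.275
gripper_force: 63.4
```

Call:
send_rows(moves=[1.5,0,0,0.05,0,1.5,0,0,0,0,1.5,0,0,0,0])

```text
time: 7.6
tcp_pos: [0.5111, -0.0148, 0.1823]
eef_rot: [[-0.645, 0.764, 0.0], [0.764, 0.645, -0.002], [-0.002, -0.001, -1.0]]
contact_force: [-3.8, -3.6, 5.0]
opening: 0.268
gripper_force: 63.6
```

Call:
send_rows(moves=[1.5,0,0,0.05,0,1.5,0,0,0,0,1.5,0,0,0,0])

```text
time: 7.9
tcp_pos: [0.5111, -0.0148, 0.1821]
eef_rot: [[-0.645, 0.764, 0.0], [0.764, 0.645, -0.002], [-0.002, -0.001, -1.0]]
contact_force: [-5.1, -4.7, 7.4]
opening: 0.27
gripper_force: 63.8
```

```bash
python3 -c "
from rig import sensors;s=sensors.read_state();print(s['tcp_pos'],s['contact_force'],s['ft_torque'],s['effort'])"
```

```text
[ 0.51114803 -0.01478084  0.18205243] [-5.05700335 -4.71438038  7.35514126] [-0.68005744  0.77209877  0.01204067] [ 2.13505961e+00 -3.02463877e+01  2.68248117e+01 -1.31667562e+00
  1.13604572e+00  2.21610063e-02]
```

Teeth butt at about 11.4 mm, with about 5 N on them after slide friction. I'll add a touch more, then rock clockwise in small steps.

Call:
send_rows(moves=[1.5,0,0,0.05,0,1.5,0,0,0,2,1.5,0,0,0,2,1.5,0,0,0,0])

```text
time: 8.3
tcp_pos: [0.511, -0.0148, 0.1811]
eef_rot: [[-0.589, 0.808, -0.0], [0.808, 0.589, -0.002], [-0.002, -0.001, -1.0]]
contact_force: [-4.2, -4.4, 4.0]
opening: 0.274
gripper_force: 63.3
```

Call:
send_rows(moves=[1.5,0,0,0,2,1.5,0,0,0,2,1.5,0,0,0,0])

```text
time: 8.6
tcp_pos: [0.511, -0.0148, 0.1807]
eef_rot: [[-0.532, 0.847, -0.0], [0.847, 0.532, -0.002], [-0.002, -0.001, -1.0]]
contact_force: [-2.5, -4.7, 3.1]
opening: 0.266
gripper_force: 63.2
```

The force fell and z dropped freely, so the teeth seem to be entering. I'll stop turning, check the torque and press straight.

Call:
send_rows(moves=[1.5,0,0,0.05,0,1.5,0,0,0.05,0,1.5,0,0,0,0])

```text
time: 8.9
tcp_pos: [0.511, -0.0149, 0.1796]
eef_rot: [[-0.532, 0.847, -0.0], [0.847, 0.532, -0.002], [-0.002, -0.002, -1.0]]
contact_force: [-2.0, -4.1, 2.7]
opening: 0.271
gripper_force: 63.2
```

```bash
python3 - <<'E'
from h import *
from rig import sensors,cams
s=sensors.read_state();print(s['tcp_pos'],s['contact_force'],s['ft_torque'])
for n in("wrist","top"):
    c=cams.camera(n);np.savez(f"pics/{n}2.npz",**c)
    P=cloud(c);g=c["img"].max(2);r=np.hypot(P[...,0]-.511,P[...,1]+.0135)
    m=(r>.045)&(r<.085)&(g<(75 if n=="wrist" else 110))&(P[...,2]<.175)&(P[...,2]>.14)
    k,l,st,ce=cv2.connectedComponentsWithStats(m.astype(np.uint8))
    for i in range(1,k):
        if st[i,4]>(15 if n=="wrist" else 2):
            p=P[l==i].mean(0); d=p[:2]-[.511,-.0135]; print(n,ce[i].round(1),st[i,4],p.round(4),np.hypot(*d).round(4),np.degrees(np.arctan2(d[1],d[0])).round(1))
E
```

```text
[ 0.51096216 -0.01485244  0.17956625] [-2.03353401 -4.146903    2.7305818 ] [-0.83138415  0.36730852 -0.03077681]
wrist [313.7 148.9] 26 [0.484 0.031 0.151] 0.052 121.2
wrist [255.2 170.7] 222 [0.4649 0.0061 0.1517] 0.0501 157.0
wrist [392.7 189.1] 19 [0.5285 0.0354 0.1534] 0.0519 70.3
wrist [441.5 207.6] 71 [0.5563 0.0408 0.1523] 0.0707 50.2
wrist [441.3 255.8] 72 [0.5738 0.0189 0.1523] 0.0707 27.3
wrist [415.  266.4] 352 [0.5622 0.0079 0.1582] 0.0555 22.6
wrist [421.7 297.8] 67 [ 0.5813 -0.0079  0.1521] 0.0706 4.6
wrist [344.5 349.3] 37 [ 0.5641 -0.0613  0.1522] 0.0714 -42.0
```

The pointer hasn't moved (22.6°), there is no drag torque, and the knob is 14.2 mm down with only friction force: meshed. I'll press straight home, still gently.

Call:
send_rows(moves=[1.5,0,0,0.05,0,1.5,0,0,0.05,0,1.5,0,0,0,0])

```text
time: 9.3
tcp_pos: [0.511, -0.0148, 0.1786]
eef_rot: [[-0.532, 0.847, -0.0], [0.847, 0.532, -0.002], [-0.002, -0.002, -1.0]]
contact_force: [-2.4, -4.6, 2.9]
opening: 0.271
gripper_force: 63.2
```

Call:
send_rows(moves=[1.5,0,0,0.05,0,1.5,0,0,0.05,0,1.5,0,0,0,0])

```text
time: 9.6
tcp_pos: [0.511, -0.0149, 0.1775]
eef_rot: [[-0.532, 0.847, -0.0], [0.847, 0.532, -0.002], [-0.002, -0.002, -1.0]]
contact_force: [-2.8, -4.1, 3.7]
opening: 0.272
gripper_force: 63.2
```

Call:
send_rows(moves=[1.5,0,0,0.1,0,1.5,0,0,0.1,0,1.5,0,0,0,0])

```text
time: 9.9
tcp_pos: [0.511, -0.0149, 0.1755]
eef_rot: [[-0.532, 0.847, -0.0], [0.847, 0.532, -0.002], [-0.002, -0.002, -1.0]]
contact_force: [-3.4, -4.0, 2.7]
opening: 0.275
gripper_force: 63.1
```

Call:
send_rows(moves=[1.5,0,0,0.1,0,1.5,0,0,0.1,0,1.5,0,0,0.1,0,1.5,0,0,0,0,1.5,0,0,0,0])

```text
time: 10.4
tcp_pos: [0.5112, -0.0149, 0.1747]
eef_rot: [[-0.532, 0.847, 0.001], [0.847, 0.532, -0.003], [-0.003, -0.001, -1.0]]
contact_force: [-6.5, -3.3, 12.8]
opening: 0.264
gripper_force: 64.7
```

Bottomed at about 19–20 mm with 12.8 N. I'll check the bar-top height and pointer before turning.

```bash
cat > m.py <<'E'
from h import *
from rig import sensors,cams
import sys
s=sensors.read_state();print(s['time'],s['tcp_pos'],s['contact_force'],s['ft_torque'],s['q'][5])
for n in("wrist","top"):
    c=cams.camera(n);np.savez(f"pics/{n}_{sys.argv[1]}.npz",**c)
    P=cloud(c);g=c["img"].max(2);r=np.hypot(P[...,0]-.511,P[...,1]+.0135)
    q=P[(r<.03)&(P[...,2]>.19)&(P[...,2]<.23)][:,2]; print(n,"z hist",np.histogram(q,np.arange(.19,.231,.004))[0])
    m=(r>.045)&(r<.085)&(g<(75 if n=="wrist" else 110))&(P[...,2]<.175)&(P[...,2]>.14)
    k,l,st,ce=cv2.connectedComponentsWithStats(m.astype(np.uint8))
    for i in range(1,k):
        if st[i,4]>(15 if n=="wrist" else 2):
            p=P[l==i].mean(0); d=p[:2]-[.511,-.0135]; print(n,ce[i].round(1),st[i,4],p.round(4),np.hypot(*d).round(4),np.degrees(np.arctan2(d[1],d[0])).round(1))
E
python3 m.py 3
```

```text
10.4 [ 0.51120522 -0.01493517  0.17470382] [-6.49161307 -3.33629013 12.77755413] [-0.67655865  1.38838137 -0.02797658] 0.8555676571799091
wrist z hist [ 363  401  794 7932  359  844  455  909  820 1154]
wrist [254.4 171.7] 233 [0.4652 0.0067 0.1516] 0.0501 156.2
wrist [388.  183.2] 28 [0.5237 0.0369 0.152 ] 0.052 75.8
wrist [444.4 210.3] 75 [0.5561 0.0408 0.1525] 0.0706 50.3
wrist [443.7 259.4] 71 [0.5736 0.0189 0.1522] 0.0705 27.3
wrist [417.2 270.5] 370 [0.5621 0.0079 0.1583] 0.0554 22.7
wrist [423.8 302.6] 68 [ 0.5813 -0.008   0.1522] 0.0705 4.5
wrist [345.9 353.2] 81 [ 0.5641 -0.0603  0.1519] 0.0708 -41.4
top z hist [0 0 0 0 0 0 0 0 0 0]
```

The bar top is at about 0.204, so the knob is fully home, and the pointer is still at 22.7°. The mark should be at about -18.4°. I'll turn clockwise.

Call:
send_rows(moves=[1.5,0,0,-0.05,0,1.5,0,0,0,3,1.5,0,0,0,4,1.5,0,0,0,4,1.5,0,0,0,4,1.5,0,0,0,4,1.5,0,0,0,0])

```text
time: 11.2
tcp_pos: [0.5108, -0.0151, 0.1747]
eef_rot: [[-0.227, 0.974, -0.0], [0.974, 0.227, -0.003], [-0.003, -0.001, -1.0]]
contact_force: [-6.5, -3.8, 12.0]
opening: 0.269
gripper_force: 64.4
```

Call:
send_rows(moves=[1.5,0,0,0,4,1.5,0,0,0,4,1.5,0,0,0,4,1.5,0,0,0,4,1.5,0,0,0,3,1.5,0,0,0,2,1.5,0,0,0,0,1.5,0,0,0,0])

```text
time: 12.0
tcp_pos: [0.5104, -0.0152, 0.1747]
eef_rot: [[0.136, 0.991, -0.001], [0.991, -0.136, -0.003], [-0.004, -0.001, -1.0]]
contact_force: [-7.3, -4.1, 12.1]
opening: 0.268
gripper_force: 64.5
```

```bash
python3 m.py 4
```

```text
12.0 [ 0.51040864 -0.01517313  0.17468129] [-7.3313399  -4.06911757 12.09716326] [-0.95133619  1.43937692  0.11732856] 1.5533811402275899
wrist z hist [ 329  378  765 7891  363  827  472  914  812 1131]
wrist [391.9 134.6] 44 [0.5567 0.041  0.1524] 0.0711 50.0
wrist [329.4 152.4] 45 [0.5266 0.0363 0.1509] 0.0522 72.6
wrist [277.1 156.4] 16 [0.5013 0.0378 0.1509] 0.0522 100.6
wrist [356.1 160.7] 29 [0.5389 0.0307 0.1516] 0.0523 57.8
wrist [373.5 170.9] 25 [0.5468 0.0245 0.1515] 0.0522 46.7
wrist [231.8 191.2] 105 [0.4762 0.0239 0.152 ] 0.0511 132.9
wrist [430.4 174.8] 84 [0.574  0.0191 0.1526] 0.071 27.4
wrist [396.6 195.2] 76 [0.5569 0.0111 0.153 ] 0.0521 28.2
wrist [446.6 223.6] 90 [ 0.5816 -0.0078  0.1524] 0.0709 4.6
wrist [430.4 269.2] 766 [ 0.5716 -0.0308  0.1564] 0.063 -15.9
wrist [414.9 310.3] 32 [ 0.5637 -0.0592  0.1511] 0.0698 -40.9
top z hist [0 0 0 0 0 0 0 0 0 0]
```

```bash
python3 - <<'E'
from h import *
c=dict(np.load("pics/wrist_4.npz"));P=cloud(c);g=c["img"].max(2)
v=P[...,:2]-[.511,-.0135];r=np.hypot(v[...,0],v[...,1]);a=np.degrees(np.arctan2(v[...,1],v[...,0]))
for lo in np.arange(.050,.08,.003):
    m=(r>lo)&(r<lo+.003)&(g<75)&(abs(a+17)<12)&(P[...,2]>.14); print(lo.round(3),m.sum(),a[m].mean().round(1),np.percentile(a[m],[5,95]).round(1),np.median(P[m][:,2]).round(4)) if m.any() else 0
cv2.imwrite("pics/w4.png",cv2.cvtColor(cv2.resize(c["img"][200:340,340:520],(720,560),interpolation=cv2.INTER_CUBIC),cv2.COLOR_RGB2BGR))
E
```

```text
0.05 79 -13.8 [-17.7 -10.1] 0.1587
0.053 99 -13.2 [-17.6  -9.8] 0.1585
0.056 102 -13.1 [-17.4 -10.1] 0.1585
0.059 81 -13.2 [-16.9 -10.4] 0.1585
0.062 47 -18.6 [-21.4 -16. ] 0.1542
0.065 82 -17.8 [-20.5 -16. ] 0.1556
0.068 75 -17.8 [-20.4 -16. ] 0.1554
0.071 73 -17.9 [-20.2 -16.3] 0.1555
0.074 77 -17.9 [-20.3 -16.5] 0.1551
0.077 28 -18.0 [-20.3 -16.6] 0.1553
```

View pics/w4.png

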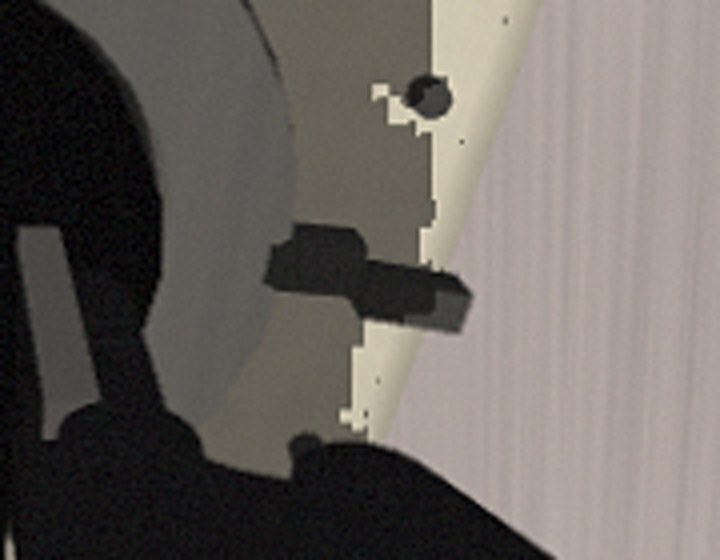

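The crop shows the pointer (crop px ~(320,260)) just short of the mark (~(415,290)), by about 4.8°. I'll turn that much more.

Call:
send_rows(moves=[1.5,0,0,0,2.5,1.5,0,0,0,2.3,1.5,0,0,0,0,1.5,0,0,0,0])

```text
time: 12.5
tcp_pos: [0.5103, -0.0152, 0.1747]
eef_rot: [[0.219, 0.976, -0.001], [0.976, -0.219, -0.003], [-0.004, -0.0, -1.0]]
contact_force: [-7.6, -4.1, 11.6]
opening: 0.274
gripper_force: 64.5
```

```bash
cat > p.py <<'E'
from h import *
from rig import sensors,cams
import sys
s=sensors.read_state();print(s['time'],s['tcp_pos'],s['contact_force'],s['ft_torque'],s['eef_rot'][0])
c=cams.camera("wrist");np.savez(f"pics/wrist_{sys.argv[1]}.npz",**c);P=cloud(c);g=c["img"].max(2)
v=P[...,:2]-[.511,-.0135];r=np.hypot(v[...,0],v[...,1]);a=np.degrees(np.arctan2(v[...,1],v[...,0]))
for lo in np.arange(.053,.08,.003):
    m=(r>lo)&(r<lo+.003)&(g<75)&(abs(a+17)<12)&(P[...,2]>.14); print(lo.round(3),m.sum(),a[m].mean().round(1),np.percentile(a[m],[5,95]).round(1),np.median(P[m][:,2]).round(4)) if m.any() else 0
q=P[(r<.03)&(P[...,2]>.19)&(P[...,2]<.23)][:,2]; print("z hist",np.histogram(q,np.arange(.19,.231,.004))[0])
cv2.imwrite(f"pics/w{sys.argv[1]}.png",cv2.cvtColor(c["img"],cv2.COLOR_RGB2BGR))
E
python3 p.py 5
```

```text
12.5 [ 0.51034408 -0.01516092  0.17470553] [-7.61309416 -4.14432481 11.5954895 ] [-0.97557727  1.41530889  0.06304764] [ 0.21886511  0.97575431 -0.001263  ]
0.053 95 -18.0 [-22.5 -14.6] 0.1584
0.056 98 -17.8 [-22.1 -14.9] 0.1585
0.059 85 -18.1 [-22.2 -15.1] 0.1584
0.062 59 -18.3 [-20.9 -16. ] 0.1536
0.065 79 -18.0 [-21.3 -15.9] 0.1555
0.068 87 -18.0 [-20.9 -16.1] 0.1554
0.071 81 -18.0 [-20.6 -16.2] 0.1554
0.074 75 -17.8 [-20.3 -16.4] 0.1554
0.077 29 -17.9 [-20.1 -16.4] 0.1549
z hist [ 336  380  737 7930  356  839  460  916  795 1173]
```

Aligned to about 0.1°. I'll unload the press, open, and check before retreating.

Call:
send_rows(moves=[1.5,0,0,-0.1,0,1.5,0,0,0,0,5,0,0,0,0,8.5,0,0,0,0,8.5,0,0,0,0,8.5,0,0,0,0,8.5,0,0,0,0,8.5,0,0,0,0])

```text
time: 13.35
tcp_pos: [0.5113, -0.0138, 0.1737]
eef_rot: [[0.218, 0.976, -0.0], [0.976, -0.218, 0.0], [0.0, -0.0, -1.0]]
contact_force: [-0.1, -0.9, 0.6]
opening: 0.994
gripper_force: 0.0
```

Call:
send_rows(moves=[8.5,0,0,-1,0,8.5,0,0,-2,0,8.5,0,0,-3,0,8.5,0,0,-3.5,0,8.5,0,0,-3.5,0,8.5,0,0,-3,0,8.5,0,0,0,0,8.5,0,0,0,0])

```text
time: 14.15
tcp_pos: [0.5118, -0.0139, 0.3352]
eef_rot: [[0.218, 0.976, 0.003], [0.976, -0.218, -0.0], [0.0, 0.003, -1.0]]
contact_force: [-0.8, 0.6, -0.4]
opening: 0.993
gripper_force: 0.0
```

```bash
python3 p.py 6
```

```text
14.15 [ 0.51183369 -0.01394929  0.33523752] [-0.78252227  0.63866058 -0.42551592] [-0.01863299  0.05120714  0.03400911] [0.21838758 0.97585824 0.00275022]
0.053 431 -12.1 [-18.7  -5.2] 0.3997
0.056 648 -9.4 [-16.5  -5.1] 0.4002
0.059 610 -9.2 [-15.9  -5.2] 0.4014
0.062 666 -8.3 [-14.3  -5.2] 0.4023
0.065 278 -10.3 [-17.2  -5.7] 0.4034
0.068 42 -15.3 [-20.3  -6.9] 0.1563
0.071 27 -18.4 [-22.1 -16. ] 0.1552
0.074 25 -18.1 [-20.4 -16.1] 0.1556
0.077 8 -18.7 [-21.8 -16.4] 0.1554
z hist [   2    0  126 1812    1    0    0    0    0    0]
```

View pics/w6.png

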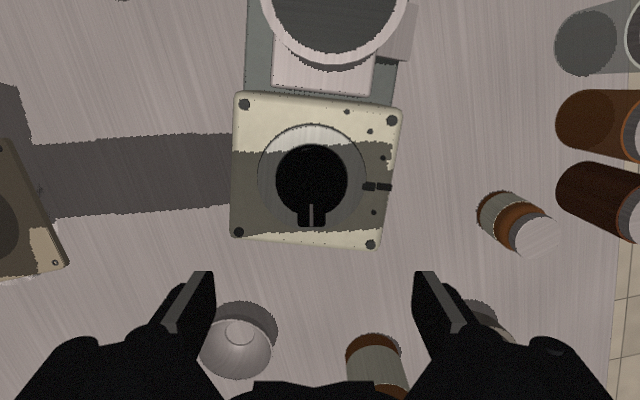

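The knob is released and still down, with the bar top at about 0.204. The pointer at (369,187) is in line with the long mark at (384,187), and the arm is clear of everything. Handing in.

```bash
python3 -c "
from rig import workorder;print(workorder.hand_in())"
```

```text
the job is handed in; nothing more can be done
None
```

I handed the job in at about 14 s; the knob is fully down in gear, the pointer lines up with the long mark to well under 1°, and the arm has let go and touches nothing, but hand-in returned no verdict.

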